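# Set the rotary indexing table to its long scale line

## Task

On the round indexing table, turn the dial until the index mark on it lines up with the single long line of the scale ring around it. Push the dial round by its steel finger post with a fingertip or the outside of the fingers: do not take the post between the fingers. Let the wooden plaque ride along, lying in the middle of the dial and never lifted, leave the other things on the bench where they are, and finish clear of everything.

Things in the scene. Friction and masses are not known exactly. Their poses are not given: they have to be found in the camera images.
- base: Round grey foot of the indexing table, 264 mm across, 24 mm high, fixed to the bench. Origin: centre of its underside, on the dial's axis; z is up.
- dial (a joint): Angle of the dial about the vertical axis through the centre of the base, rad, anticlockwise seen from above positive; at 0 the index mark points along the base's +x. The dial is a dark steel disc 184 mm across, its flat top 32 mm above the bench. It turns freely either way for about two turns, is held by friction (0.12 N m, so about 2 N at the post) and stays where it is left; it does not coast when pushed slowly.
- dial_center (a point): Centre of the dial's top face, on the axis, 32 mm above the bench.
- index_tip (a point): Outer end of the white index mark, at the dial's rim, 92 mm from the axis and 32 mm above the bench. The mark is a painted radial line 6 mm wide and 30 mm long with a round dot at its inner end, directly opposite the finger post.
- target_line (a point): Inner end of the long line of the scale, 92 mm from the axis and 27 mm above the bench; the line runs 30 mm straight outward from there and is 6 mm wide. The scale is a flat aluminium ring around the dial, 252 mm across, with 24 black radial lines, 15 degrees apart; the other 23 are only 9 mm long and 3 mm wide. The ring is fixed, but set at a different angle each time.
- post_top (a point): Centre of the top of the finger post on the dial: an upright steel pin 18 mm in diameter, standing 30 mm above the dial's top (62 mm above the bench), 74 mm from the axis, directly opposite the index mark. It turns with the dial.
- plaque: Loose dark wooden plaque, 60 x 60 x 9 mm, lying on the middle of the dial. Origin: centre of its underside.
- hammer: Hammer, 280 mm long, lying beside the indexing table on its left (+y) side. Leave alone.
- scriber: Thin grey scriber, 140 mm long, 12 mm high, lying beside the indexing table on its right (-y) side. Leave alone.
- phone: Black phone, 150 x 74 x 9 mm, lying on the bench on the right. Leave alone.
- jar: Amber glass jar with a steel cap, 56 mm across, 75 mm high, standing on the bench on the right, beyond the phone. Leave alone.
- spare: Spare dark wooden plaque, 70 x 70 x 9 mm, on the blue board on the left. Leave alone.
Mind the look-alikes: they are no part of the job. Leave any pink or yellow look-alike of the plaque alone.

How it is judged:
By the outcome, as a careful person would: the job done as asked, in the order asked, and still so for the second after the job is handed in, with the robot touching nothing.
It also fails if it takes over 61 s, if anything falls off the work surface, if the arm or the gripper's body presses on something with over 40 N, if the wrist force passes 120 N, or if a joint passes its speed limit or range.

## Robot

A 7-joint arm with a two-finger parallel gripper is mounted at the origin on the work surface. World frame = base frame: x ahead of the robot, y to its left, z up, the work surface at z = 0. Lengths are in m, angles in rad, forces in N, time in s.
With the tool pointing down it reaches from about 0.425 to 0.925 m from the base axis. Payload 6.8 kg.
Tool frame: the origin (TCP) lies on the centre line of the jaws, within the pads' length; the fingertips stand 8 mm ahead of it and the grasp point (between the pads) lies 11 mm behind it; z points along the fingers, y is the line along which they close (so a half turn about z gives the same grasp; the last joint's range is limited). The gripper opens to 88 mm and grips with 3 to 60 N. Pads are 20 mm wide; open, the fingers measure 115 mm over their backs; the gripper's body (75 mm by 178 mm) begins 61 mm behind the grasp point.
Start: joints at [1.052, 0.477, 0.022, 1.555, -0.011, 1.109, -0.083], TCP at [0.27, -0.619, 0.231] pointing down, gripper open.
Joint ranges: [-2.96, 2.96], [-0.34, 2.1], [-1.41, 1.46], [0.24, 2.44], [-1.37, 4.51], [0.17, 1.92], [-2.96, 2.96]. Speed limits (rad/s): [2.39, 2.39, 3.14, 3.14, 3.14, 3.14, 3.14].

## Interface

Orientations are given as a unit quaternion [x, y, z, w].
In Python, from station import readout, capture, env gives the robot as it stands.
- The arm moves only by the tool apply_moves, never from a script. Its argument "moves" is one flat list of numbers, 7 for each row, row after row: the closure, from 0 (fully open) to 1 (shut), then the shift along the tool's x, y, z in mm, then the turn, a rotation vector about the tool's x, y, z in degrees. In form: [hand, x, y, z, wx, wy, wz, hand, x, y, z, wx, wy, wz, ...]. A call has 1 to 12 rows; each row shifts and turns the commanded pose from where the row before left it, along the tool's axes as they then stand; what a row does not reach is not made up. A row lasts 1/8 s, in which the tool goes at most 62.5 mm and 10.7 degrees, less where a joint would pass 70% of its speed; a pose out of reach is approached as far as the arm can. A call is refused whole if a number of a shift passes 62.5 or a number of a turn 10.7, either way. A call with a gripper value outside its range is refused whole. The fingers move at their own pace and stop on an object; "force" is the grip in N (left out, the last holds). Time passes only in rows, so rows that do not move let the fingers close. It gives the time, the measured TCP pose, the force, the opening and the grip force at its end, in the units of the state.
- readout.sense(): the state, without advancing time (a new reading comes with each control period).
- capture(name): name is "scene" or "top" or "wrist"; returns a dict with "color" (384x512x3 uint8, red, green, blue), "intrinsics" (3x3 intrinsics, pixels), "eye" and "orientation" of the camera in the world. Camera axes: x right, y up, looking along -z (the intrinsics and any distortion apply to the point x, -y, -z); pixel columns grow to the right and rows downward; lengths in m; the calibration is good to about 2 mm. A picture is of the moment at which its call begins. There is no depth.
- env.close_job(): hands the job in; it is judged then, once.
The state is a dict: "time_s": time; "joint_positions": joint angles; "dq": joint speeds; "joint_torque": joint torques, N m; "ee_pos": TCP position; "eef_rot": TCP orientation; "wrist_force": force on the tool from outside, world axes, zero at the start; "wrist_torque": the same for the moment, N m; "width": opening from 0.0 (shut) to 1.0 (fully open); "finger_force": force on a finger pad.
Only numpy, scipy, OpenCV 4.12 (cv2) and the standard library are available. Lean on these libraries where they do the work, as an engineer would, in place of code of your own. Each camera call takes 0.05 s, during which the arm holds its last target. There are 200 camera calls.

## Working session

There is one attempt and no reset: what is moved stays moved. The work goes in short steps, Python scripts to look and compute and a tool call to move; the robot and the scene stay as the last step left them, time stands still between calls to the robot, and variables do not carry over. Pictures are saved under pics/ and viewed, at most 10 in all, crops included, and the job is handed in when it is done.

Besides the shell and the picture viewer there is one more tool, called after ">>>" by a JSON object that holds its "fn" and its "kwargs", one argument or row to a line. apply_moves: Moves the arm, as the interface text tells. Its arguments: {"type":"object","properties":{"moves":{"type":"array"},"force":{"type":"number"}},"required":["moves"]}

```bash
mkdir -p pics; ls; python3 - <<'E'
from station import readout, capture, env
import cv2,pickle
s=readout.sense();print({k:s[k] for k in('time_s','ee_pos','eef_rot','width')})
for n in('top','scene'):
    c=capture(n);pickle.dump(c,open(f'pics/{n}0.pkl','wb'));cv2.imwrite(f'pics/{n}0.png',c['color'][:,:,::-1]);print(n,c['intrinsics'],c['eye'],c['orientation'],[k for k in c])
E
```

```text
pics
{'time_s': 0.0, 'ee_pos': array([ 0.26931925, -0.61830258,  0.22968509]), 'eef_rot': array([ 9.78977909e-01,  2.03964270e-01, -2.41762393e-04, -8.78142360e-04]), 'width': 1.0056006108222062}
top [[458.02977097   0.         255.73652029]
 [  0.         458.02977097 191.27227638]
 [  0.           0.           1.        ]] [0.25909005 0.06426516 1.43351914] [-0.06944894  0.05894077  0.70448215 -0.70385207] ['color', 'intrinsics', 'eye', 'orientation']
scene [[450.05874577   0.         262.57629   ]
 [  0.         450.05874577 194.32744165]
 [  0.           0.           1.        ]] [ 1.39095753 -0.10241294  1.46457253] [0.216219   0.18243685 0.60578959 0.74362968] ['color', 'intrinsics', 'eye', 'orientation']
```

View pics/top0.png

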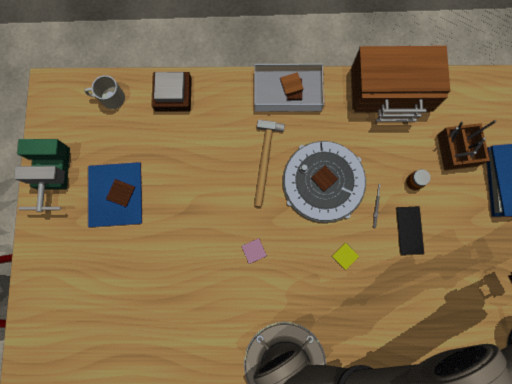

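View pics/scene0.png

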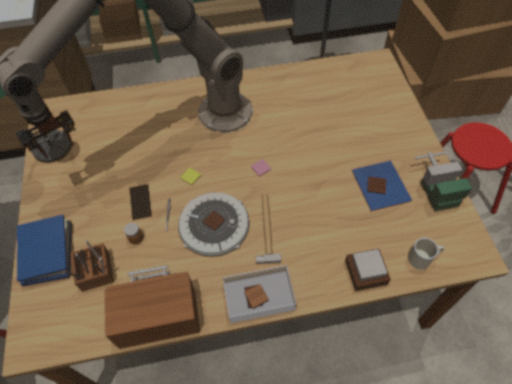

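The top view shows the indexing table at (325,181). The only dial is there; the look-alike plaques are at (121,193) spare, (255,250) pink, (346,256) yellow and (291,85) in the tray. On the dial, I see a pale spot at about (304,168) and a mark at about (347,190). I'll rectify a close crop to check.

```bash
cat > h.py <<'E'
import numpy as np,cv2,pickle
from scipy.spatial.transform import Rotation as R
def proj(c,P):
    p=(np.atleast_2d(P)-c['eye'])@R.from_quat(c['orientation']).as_matrix()
    p=p*[1,-1,-1]; q=p@np.array(c['intrinsics']).T
    return q[:,:2]/q[:,2:]
def unproj(c,uv,z):
    uv=np.atleast_2d(uv); d=np.c_[uv,np.ones(len(uv))]@np.linalg.inv(c['intrinsics']).T*[1,-1,-1]
    d=d@R.from_quat(c['orientation']).as_matrix().T
    return c['eye']+d*((z-c['eye'][2])/d[:,2])[:,None]
def rect(c,cx,cy,z,half=.15,n=600):
    # output: column grows with -y, row grows with -x (x up)
    g=np.linspace(-half,half,n); C,Rw=np.meshgrid(g,g)
    P=np.c_[(cx-Rw).ravel(),(cy-C).ravel(),np.full(n*n,z)]
    m=proj(c,P).astype(np.float32).reshape(n,n,2)
    return cv2.remap(c['color'],m[...,0],m[...,1],cv2.INTER_CUBIC)
E
python3 - <<'E'
from h import *
ims=[]
for n,uv in(('top',(325,181)),('scene',(214,222))):
    c=pickle.load(open(f'pics/{n}0.pkl','rb'))
    print(n,unproj(c,uv,.03))
    if n=='top': x,y,_=unproj(c,uv,.03)[0]
    ims.append(rect(c,x,y,.03,n=400))
cv2.imwrite('pics/r0.png',np.hstack(ims)[:,:,::-1])
E
```

```text
top [[ 0.54927265 -0.13095734  0.03      ]]
scene [[ 0.56161031 -0.12844879  0.03      ]]
```

View pics/r0.png

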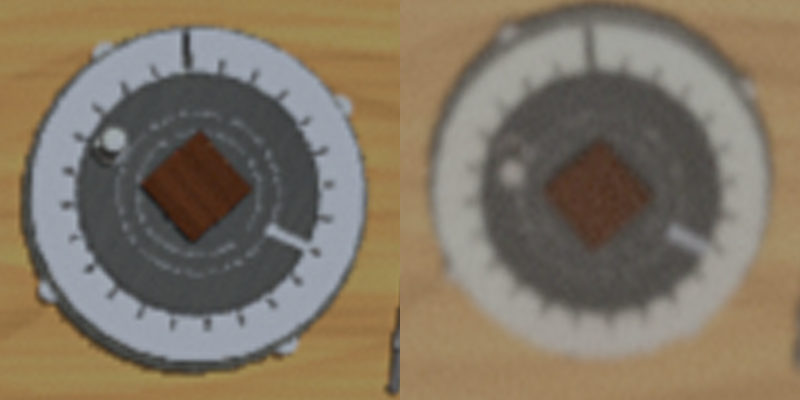

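The left crop (top camera) and the right crop (scene camera) agree:
- The long line is at about (187,48), roughly +4.5° from +x.
- The index mark ends at (309,247), roughly -116°.
- The post top is at (113,140), opposite the mark.
- The plaque is central.

I'll fit these precisely.

```bash
cat >> h.py <<'E'
def polar(c,x,y,z,r0,r1,nr=20):
    a=np.deg2rad(np.arange(0,360,.25)); r=np.linspace(r0,r1,nr); A,Rr=np.meshgrid(a,r)
    P=np.c_[(x+Rr*np.cos(A)).ravel(),(y+Rr*np.sin(A)).ravel(),np.full(A.size,z)]
    m=proj(c,P).astype(np.float32).reshape(*A.shape,2)
    return cv2.remap(cv2.cvtColor(c['color'],cv2.COLOR_RGB2GRAY).astype(np.float32),m[...,0],m[...,1],cv2.INTER_LINEAR)
def centre(c,x,y):
    from scipy.optimize import minimize   # dial/ring edge: bright outside 94-104? use both ring edges
    f=lambda p:-(polar(c,*p,.027,.1,.122).mean()-polar(c,*p,.027,.128,.133).mean()*.5-polar(c,*p,.032,.08,.09).mean()*.5)
    return minimize(f,[x,y],method='Nelder-Mead',options=dict(initial_simplex=[[x,y],[x+.006,y],[x,y+.006]])).x
def peak(p,sign):
    p=sign*(p-np.median(p)); k=p.argmax(); i=np.arange(k-24,k+25); w=np.clip(p.take(i,mode='wrap')-.3*p[k],0,None)
    return ((i*w).sum()/w.sum()*.25+180)%360-180
def angles(c,x,y):
    return peak(polar(c,x,y,.027,.106,.12).mean(0),-1),peak(polar(c,x,y,.032,.066,.089).mean(0),1)
E
python3 - <<'E'
from h import *
for n in('top','scene'):
    c=pickle.load(open(f'pics/{n}0.pkl','rb'))
    x,y=centre(c,.554,-.130); print(n,x,y,angles(c,x,y))
E
```

```text
top 0.553107882985943 -0.12910864660262372 (np.float64(4.078261442553583), np.float64(-115.88651949757957))
scene 0.555555098024459 -0.13139790618018013 (np.float64(4.387030185718629), np.float64(-118.12202190532912))
```

>>> {"fn": "apply_moves", "kwargs": {
  "moves": [1,44,-29.2,0,0,0,0,1,44,-29.2,0,0,0,0,1,44,-29.2,0,0,0,0,1,44,-29.2,0,0,0,0,1,44,-29.2,0,0,0,0,1,44,-29.2,0,0,0,0,1,44,-29.2,0,0,0,0,1,44,-29.2,0,0,0,0,1,44,-29.2,0,0,0,0,1,44,-29.2,0,0,0,0,1,44,-29.2,0,0,0,0,1,44,-29.2,0,0,0,0],
  "force": 20
}}

```text
time_s: 1.6
ee_pos: [0.6142, -0.0854, 0.2304]
eef_rot: [0.979, 0.204, -0.0, -0.0]
wrist_force: [0.3, -0.2, 0.0]
width: 0.005
finger_force: 0.0
```

>>> {"fn": "apply_moves", "kwargs": {
  "moves": [1,0,0,0,0,0,-6.2,1,0,0,0,0,0,-6.2,1,0,0,0,0,0,0]
}}

```text
time_s: 1.98
ee_pos: [0.6134, -0.0867, 0.2302]
eef_rot: [0.951, 0.308, -0.0, -0.0]
wrist_force: [-0.4, 0.2, -0.0]
width: 0.006
finger_force: 0.0
```

```bash
cat >> h.py <<'E'
def tool(s,cx=.554,cy=-.130):
    p=np.array(s['ee_pos']);M=R.from_quat(s['eef_rot']).as_matrix()
    d=p[:2]-[cx,cy]
    print('t',s['time_s'],'p',p.round(4),'yaw',np.rad2deg(np.arctan2(M[1,0],M[0,0])).round(2),'tilt',M[:,2].round(3),'r',np.hypot(*d).round(4),'phi',np.rad2deg(np.arctan2(d[1],d[0])).round(2),'F',np.round(s['wrist_force'],1),'w',round(s['width'],3),'q',np.round(s['joint_positions'],2))
E
python3 - <<'E'
from h import *
from station import readout,capture
tool(readout.sense())
c=capture('wrist');pickle.dump(c,open('pics/w1.pkl','wb'));cv2.imwrite('pics/w1.png',c['color'][:,:,::-1])
E
```

```text
t 1.975 p [ 0.6134 -0.0867  0.2302] yaw 35.88 tilt [-0.001  0.    -1.   ] r 0.0735 phi 36.06 F [-0.4  0.2 -0. ] w 0.006 q [ 0.24  0.4  -0.26  1.68  0.11  1.08 -1.  ]
```

View pics/w1.png

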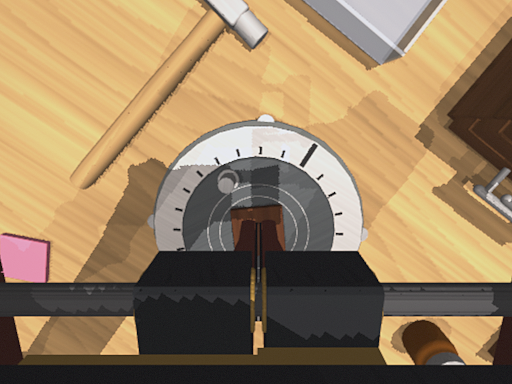

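The wrist view shows the post at (227,182), left of the closed fingers at (258,240), and the long line at (309,155). Next I'll check the post position and lower the tool.

```bash
python3 - <<'E'
from h import *
c=pickle.load(open('pics/w1.pkl','rb'))
P=unproj(c,[(228,178)],.062)[0]; d=P[:2]-[.554,-.13]; print(P,np.hypot(*d),np.rad2deg(np.arctan2(d[1],d[0])))
for a in(62,64):
  a=np.deg2rad(a);print(proj(c,[[.554+.074*np.cos(a),-.13+.074*np.sin(a),.062]]))
print(proj(c,[.554+.107*np.cos(np.deg2rad(4.2)),-.13+.107*np.sin(np.deg2rad(4.2)),.027]))
E
```

```text
[ 0.59540126 -0.0620604   0.062     ] 0.07956038282572099 58.642564931070375
[[226.44679502 184.43905916]]
[[224.29001224 185.52547318]]
[[306.90895091 156.36965662]]
```

>>> {"fn": "apply_moves", "kwargs": {
  "moves": [1,-0.4,7.7,0,0,0,6,1,0,0,45,0,0,0,1,0,0,45,0,0,0,1,0,0,40,0,0,0,1,0,0,30,0,0,0,1,0,0,20,0,0,0,1,0,0,0,0,0,0]
}}

```text
time_s: 2.9
ee_pos: [0.617, -0.0933, 0.0495]
eef_rot: [0.966, 0.258, -0.001, -0.0]
wrist_force: [0.2, 0.1, 0.2]
width: 0.006
finger_force: 0.0
```

```bash
python3 - <<'E'
from h import *
from station import readout
tool(readout.sense())
E
```

```text
t 2.9 p [ 0.617  -0.0933  0.0495] yaw 29.88 tilt [-0.003  0.    -1.   ] r 0.0729 phi 30.24 F [0.2 0.1 0.2] w 0.006 q [ 0.2   0.62 -0.2   1.8   0.17  0.74 -1.14]
```

>>> {"fn": "apply_moves", "kwargs": {
  "moves": [1,-0.1,-3.85,0,0,0,-3,1,-0.1,-3.85,0,0,0,-3,1,-0.1,-3.85,0,0,0,-3,1,-0.1,-3.85,0,0,0,-3,1,-0.1,-3.85,0,0,0,-3,1,-0.1,-3.85,0,0,0,-3,1,-0.1,-3.85,0,0,0,-3,1,-0.1,-3.85,0,0,0,-3,1,-0.1,-3.85,0,0,0,-3,1,-0.1,-3.85,0,0,0,-3,1,-0.1,-3.85,0,0,0,-3,1,-0.1,-3.85,0,0,0,-3]
}}

```text
time_s: 4.4
ee_pos: [0.5863, -0.0629, 0.0527]
eef_rot: [0.839, 0.544, 0.002, 0.001]
wrist_force: [1.9, 0.8, -1.0]
width: 0.006
finger_force: 0.9
```

```bash
python3 - <<'E'
from h import *
from station import readout,capture
tool(readout.sense())
cs=[]
for n in('top','scene'):
    c=capture(n); x,y=(.5531,-.1291) if n=='top' else (.5556,-.1314)
    print(n,angles(c,x,y)); cs.append(rect(c,.554,-.13,.03,n=400))
cv2.imwrite('pics/r2.png',np.hstack(cs)[:,:,::-1])
E
```

```text
t 4.4 p [ 0.5863 -0.0629  0.0527] yaw 65.98 tilt [ 0.005 -0.    -1.   ] r 0.0745 phi 64.3 F [ 1.9  0.8 -1. ] w 0.006 q [ 0.28  0.59 -0.37  1.88  0.3   0.73 -0.68]
top (np.float64(90.99333943848353), np.float64(-56.9791325996074))
scene (np.float64(123.21804344562344), np.float64(-103.15013039733708))
```

View pics/r2.png

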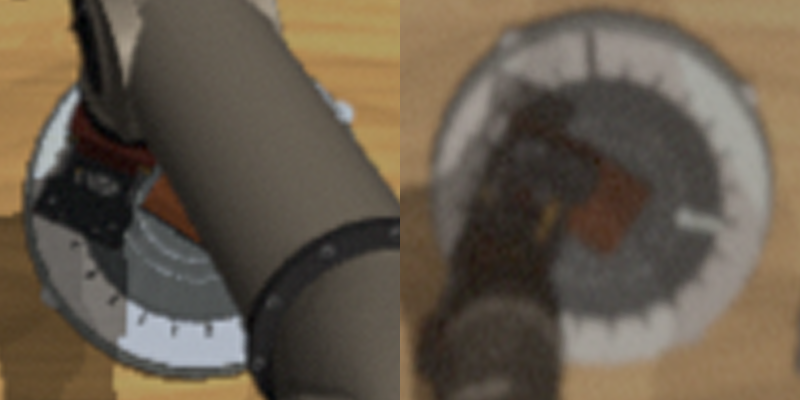

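The scene view (right half) shows the mark now at about (700,218), about -103°. The fingers are behind the post, with about 2 N of push and the plaque still central. I'll continue.

>>> {"fn": "apply_moves", "kwargs": {
  "moves": [1,-0.1,-3.87,0.1,0,0,-3,1,-0.1,-3.87,0.1,0,0,-3,1,-0.1,-3.87,0.1,0,0,-3,1,-0.1,-3.87,0.1,0,0,-3,1,-0.1,-3.87,0.1,0,0,-3,1,-0.1,-3.87,0.1,0,0,-3,1,-0.1,-3.87,0.1,0,0,-3,1,-0.1,-3.87,0.1,0,0,-3,1,-0.1,-3.87,0.1,0,0,-3,1,-0.1,-3.87,0.1,0,0,-3,1,-0.1,-3.87,0.1,0,0,-3,1,-0.1,-3.87,0.1,0,0,-3]
}}

```text
time_s: 6.0
ee_pos: [0.5405, -0.0578, 0.051]
eef_rot: [0.63, 0.777, 0.001, 0.001]
wrist_force: [2.6, 1.0, 1.6]
width: 0.004
finger_force: 0.9
```

```bash
python3 - <<'E'
from h import *
from station import readout,capture
tool(readout.sense())
c=capture('scene'); print(angles(c,.5556,-.1314))
E
```

```text
t 6.0 p [ 0.5405 -0.0578  0.051 ] yaw 101.93 tilt [ 0.004 -0.    -1.   ] r 0.0734 phi 100.58 F [2.6 1.  1.6] w 0.004 q [ 0.41  0.56 -0.53  1.98  0.43  0.71 -0.18]
(np.float64(130.09579145015323), np.float64(-66.92103478881756))
```

>>> {"fn": "apply_moves", "kwargs": {
  "moves": [1,-0.1,-3.87,0,0,0,-3,1,-0.1,-3.87,0,0,0,-3,1,-0.1,-3.87,0,0,0,-3,1,-0.1,-3.87,0,0,0,-3,1,-0.1,-3.87,0,0,0,-3,1,-0.1,-3.87,0,0,0,-3,1,-0.1,-3.87,0,0,0,-3,1,-0.1,-3.87,0,0,0,-3,1,-0.1,-3.87,0,0,0,-3,1,-0.1,-3.87,0,0,0,-3,1,-0.1,-3.87,0,0,0,-3,1,-0.1,-3.87,0,0,0,-3]
}}

```text
time_s: 7.55
ee_pos: [0.5001, -0.0805, 0.0504]
eef_rot: [0.359, 0.933, 0.0, 0.001]
wrist_force: [1.2, 1.2, 0.8]
width: 0.006
finger_force: 0.9
```

```bash
python3 - <<'E'
from h import *
from station import readout,capture
tool(readout.sense())
c=capture('scene'); print(angles(c,.5556,-.1314))
E
```

```text
t 7.55 p [ 0.5001 -0.0805  0.0504] yaw 137.91 tilt [ 0.002 -0.    -1.   ] r 0.0731 phi 137.41 F [1.2 1.2 0.8] w 0.006 q [ 0.59  0.56 -0.69  2.06  0.54  0.71  0.39]
(np.float64(155.1754001381679), np.float64(-29.38607982684522))
```

>>> {"fn": "apply_moves", "kwargs": {
  "moves": [1,-0.1,-3.87,0,0,0,-3,1,-0.1,-3.87,0,0,0,-3,1,-0.1,-3.87,0,0,0,-3,1,-0.1,-3.87,0,0,0,-3,1,-0.1,-3.87,0,0,0,-3,1,-0.1,-3.87,0,0,0,-3,1,-0.1,-3.87,0,0,0,-3,1,-0.1,-3.87,0,0,0,-3,1,0,0,0,0,0,0,1,0,0,0,0,0,0]
}}

```text
time_s: 8.85
ee_pos: [0.4837, -0.1076, 0.0496]
eef_rot: [0.158, 0.987, -0.0, -0.0]
wrist_force: [-0.1, -0.8, -0.0]
width: 0.004
finger_force: 0.0
```

```bash
python3 - <<'E'
from h import *
from station import readout,capture
tool(readout.sense())
c=capture('scene'); print(angles(c,.5556,-.1314))
cs=[rect(c,.5556,-.1314,.03,n=400),rect(capture('top'),.5531,-.1291,.03,n=400)]
cv2.imwrite('pics/r3.png',np.hstack(cs)[:,:,::-1])
E
```

```text
t 8.85 p [ 0.4837 -0.1076  0.0496] yaw 161.8 tilt [-0.    -0.001 -1.   ] r 0.0738 phi 162.33 F [-0.1 -0.8 -0. ] w 0.004 q [ 0.72  0.58 -0.78  2.08  0.62  0.73  0.79]
(np.float64(168.2569167069492), np.float64(-3.426426662214226))
```

View pics/r3.png

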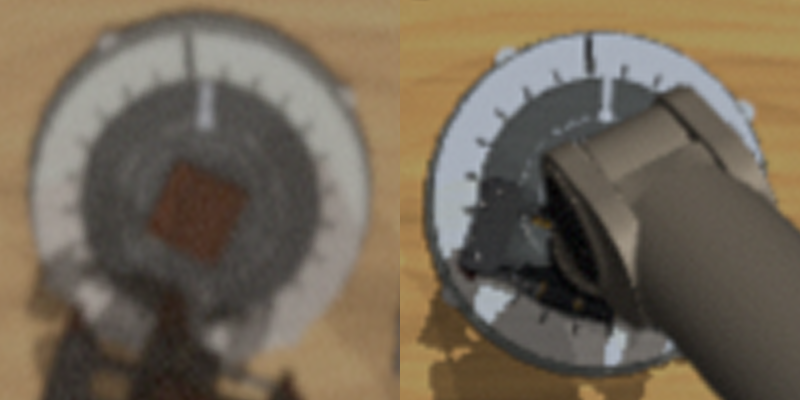

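Both views show the mark just clockwise of the long line: left half (205,105) against (188,55), right half (605,100) against (589,55). About 7-8° remains. I'll measure only within that window and creep forward.

>>> {"fn": "apply_moves", "kwargs": {
  "moves": [1,0,-1.29,0,0,0,-1,1,0,-1.29,0,0,0,-1,1,0,-1.29,0,0,0,-1,1,0,-1.29,0,0,0,-1,1,0,-1.29,0,0,0,-1,1,0,0,0,0,0,0,1,0,0,0,0,0,0]
}}

```text
time_s: 9.82
ee_pos: [0.4819, -0.1138, 0.0494]
eef_rot: [0.114, 0.993, -0.0, 0.0]
wrist_force: [0.2, 0.9, 1.0]
width: 0.007
finger_force: 0.3
```

```bash
cat >> h.py <<'E'
def win(p,sign,lo=-16,hi=14):
    i=np.arange(lo*4,hi*4); p=sign*p.take(i,mode='wrap'); p=p-np.median(p); k=p.argmax(); j=np.arange(max(k-20,0),min(k+21,len(i)))
    w=np.clip(p[j]-.35*p[k],0,None); return round(((i[j]*w).sum()/w.sum()*.25),2)
def fine(capture):
    for n,x,y in(('top',.5531,-.1291),('scene',.5556,-.1314)):
        c=capture(n); m=[(win(polar(c,x,y,.027,a,b).mean(0),-1),win(polar(c,x,y,.032,d,e).mean(0),1)) for a,b,d,e in((.106,.12,.066,.089),(.106,.113,.077,.089),(.113,.12,.066,.077))]
        print(n,m)
E
python3 - <<'E'
from h import *
from station import readout,capture
tool(readout.sense()); fine(capture)
E
```

```text
t 9.825 p [ 0.4819 -0.1138  0.0494] yaw 166.91 tilt [-0. -0. -1.] r 0.0739 phi 167.33 F [0.2 0.9 1. ] w 0.007 q [ 0.75  0.58 -0.8   2.08  0.63  0.74  0.88]
top [(np.float64(4.06), np.float64(0.97)), (np.float64(4.14), np.float64(1.04)), (np.float64(4.0), np.float64(0.9))]
scene [(np.float64(4.37), np.float64(1.54)), (np.float64(4.35), np.float64(1.61)), (np.float64(4.39), np.float64(1.46))]
```

>>> {"fn": "apply_moves", "kwargs": {
  "moves": [1,0,-0.9,0,0,0,-0.7,1,0,-0.9,0,0,0,-0.7,1,0,-0.9,0,0,0,-0.7,1,0,0,0,0,0,0,1,0,0,0,0,0,0]
}}

```text
time_s: 10.55
ee_pos: [0.4814, -0.1162, 0.0495]
eef_rot: [0.096, 0.995, -0.0, 0.0]
wrist_force: [0.4, 1.6, 0.5]
width: 0.007
finger_force: 0.6
```

```bash
python3 - <<'E'
from h import *
from station import readout,capture
tool(readout.sense()); fine(capture)
E
```

```text
t 10.55 p [ 0.4814 -0.1162  0.0495] yaw 169.02 tilt [ 0. -0. -1.] r 0.0739 phi 169.28 F [0.4 1.6 0.5] w 0.007 q [ 0.76  0.59 -0.81  2.08  0.64  0.74  0.92]
top [(np.float64(4.07), np.float64(3.14)), (np.float64(4.16), np.float64(3.21)), (np.float64(4.0), np.float64(3.07))]
scene [(np.float64(4.35), np.float64(3.75)), (np.float64(4.28), np.float64(3.75)), (np.float64(4.42), np.float64(3.73))]
```

>>> {"fn": "apply_moves", "kwargs": {
  "moves": [1,0,-0.5,0,0,0,-0.4,1,0,-0.5,0,0,0,-0.3,1,0,0,0,0,0,0,1,0,0,0,0,0,0]
}}

```text
time_s: 11.15
ee_pos: [0.4812, -0.1172, 0.0495]
eef_rot: [0.089, 0.996, -0.0, 0.0]
wrist_force: [0.4, 1.4, 0.1]
width: 0.008
finger_force: 0.8
```

```bash
python3 - <<'E'
from h import *
from station import readout,capture
tool(readout.sense()); fine(capture)
E
```

```text
t 11.15 p [ 0.4812 -0.1172  0.0495] yaw 169.73 tilt [ 0. -0. -1.] r 0.0739 phi 169.99 F [0.4 1.4 0.1] w 0.008 q [ 0.76  0.59 -0.82  2.08  0.64  0.74  0.93]
top [(np.float64(4.06), np.float64(3.82)), (np.float64(4.15), np.float64(3.85)), (np.float64(3.99), np.float64(3.8))]
scene [(np.float64(4.39), np.float64(4.39)), (np.float64(4.36), np.float64(4.5)), (np.float64(4.42), np.float64(4.27))]
```

Aligned to within about 0.2°. Next I'll back off, rise and check.

>>> {"fn": "apply_moves", "kwargs": {
  "moves": [1,0,3,0,0,0,0,1,0,6,0,0,0,0,1,0,6,0,0,0,0,1,0,0,-30,0,0,0,1,0,0,-45,0,0,0,1,0,0,-50,0,0,0,1,0,0,-50,0,0,0,1,0,30,-30,0,0,0,1,0,40,0,0,0,0,1,0,40,0,0,0,0,1,0,40,0,0,0,0,1,0,0,0,0,0,0]
}}

```text
time_s: 12.75
ee_pos: [0.5103, 0.0493, 0.2549]
eef_rot: [0.086, 0.996, 0.001, 0.0]
wrist_force: [0.7, -0.4, 0.1]
width: 0.001
finger_force: 0.0
```

```bash
python3 - <<'E'
from h import *
from station import readout,capture
tool(readout.sense()); fine(capture)
cs=[]
for n,x,y in(('top',.5531,-.1291),('scene',.5556,-.1314)):
    c=capture(n); print(n,centre(c,x,y)); cs.append(rect(c,x,y,.032,n=400))
cv2.imwrite('pics/r4.png',np.hstack(cs)[:,:,::-1]); cv2.imwrite('pics/s4.png',c['color'][:,:,::-1])
E
```

```text
t 12.75 p [0.5103 0.0493 0.2549] yaw 170.1 tilt [ 0.001  0.001 -1.   ] r 0.1845 phi 103.7 F [ 0.7 -0.4  0.1] w 0.001 q [ 0.66  0.36 -1.06  1.86  0.34  1.13  0.87]
top [(np.float64(4.07), np.float64(3.82)), (np.float64(4.16), np.float64(3.85)), (np.float64(3.99), np.float64(3.8))]
scene [(np.float64(4.39), np.float64(4.39)), (np.float64(4.34), np.float64(4.51)), (np.float64(4.43), np.float64(4.25))]
top [ 0.55290665 -0.12807432]
scene [ 0.5556464  -0.13151156]
```

View pics/r4.png

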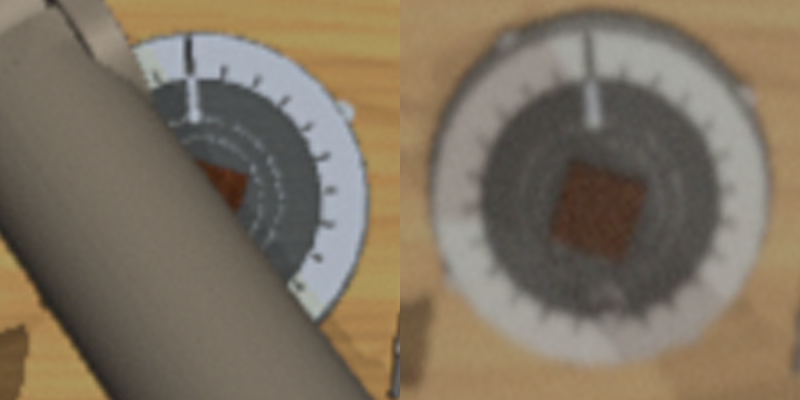

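View pics/s4.png

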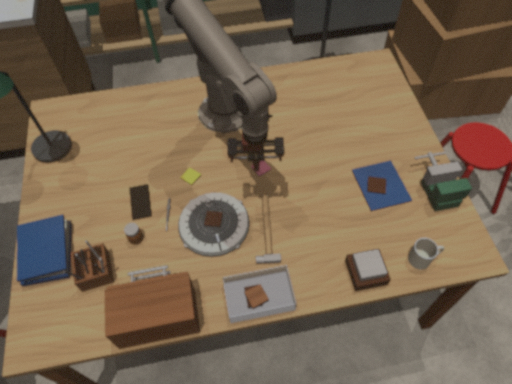

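The mark and the long line form one continuous stroke: left half (194,100) and (189,55), right half (594,105) and (589,55). The arm is clear and the other objects have not moved. One check remains: whether the plaque kept its place relative to the dial.

```bash
python3 - <<'E'
from h import *
from station import capture
x,y=.5556,-.1314
for c,a in((pickle.load(open('pics/scene0.pkl','rb')),-117),(capture('scene'),4.2)):
    im=rect(c,x,y,.041,half=.055,n=440).astype(int); m=(im[...,0]-im[...,2]>30)
    r,cc=np.nonzero(m); o=np.array([-(r.mean()-220),-(cc.mean()-220)])*.25
    t=np.deg2rad(-a); print('offset mm world',o,'in dial',np.array([[np.cos(t),-np.sin(t)],[np.sin(t),np.cos(t)]])@o,m.sum()*.0625)
E
```

```text
offset mm world [3.54243391 2.66745949] in dial [-3.98495515  1.94533046] 3054.75
offset mm world [-4.03140115  1.83959194] in dial [-3.88584633  2.12990423] 2842.75
```

The plaque rode along: its offset from the dial centre stayed the same to within 0.2 mm (about 4.4 mm before and after). Handing in.

```bash
python3 -c "
from station import env
print(env.close_job())"
```

```text
the job is handed in; nothing more can be done
None
```

The dial's index mark now lines up with the long scale line to within about 0.3° by both cameras; the plaque rode along in place, the arm finished clear, and the job is handed in.

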